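Let the soap lift down on its crank

ROBOT

A 6-joint arm with a two-finger parallel gripper is mounted at the origin on the work surface. World frame = base frame: x ahead of the robot, y to its left, z up, the work surface at z = 0. Lengths are in m, angles in rad, forces in N, time in s.
With the tool pointing down it reaches from about 0.4 to 0.925 m from the base axis. Payload 12.5 kg.
Tool frame: the origin (TCP) lies on the centre line of the jaws, within the pads' length; the fingertips stand 19 mm ahead of it and the grasp point (between the pads) is the TCP (tip_reach is the distance from the TCP to the fingertips, in m); z points along the fingers, y is the direction in which the jaws open and shut (so a half turn about z gives the same grasp; the last joint's range is limited). The gripper opens to 95 mm and grips with 3 to 60 N. Pads are 20 mm wide; open, the fingers measure 119 mm over their backs; the gripper's body (75 mm by 180 mm) begins 59 mm behind the grasp point.
Start: joints at [-0.106, 0.491, 1.559, -0, 1.092, -0.106], TCP at [0.625, 0, 0.234] pointing down, gripper open.
Joint ranges: [-3.1, 3.1], [-0.84, 2.19], [0.05, 2.79], [-1.13, 4.28], [0.06, 2.93], [-2.69, 2.69]. Speed limits (rad/s): [2.22, 2.22, 2.79, 3.14, 3.14, 3.14].

INTERFACE

Orientations are given as a unit quaternion [x, y, z, w].
In Python, from plant import reach, servo_line, set_joints, set_gripper, pause, inverse_kinematics, get_state, get_image, get_calibration, IKError, hand_in, silhouettes, pinpoint, tip_reach gives the robot as it stands. Calls block until the motion is done:
- reach(position, orientation): joint-space move of the TCP to a pose.
- servo_line(position, ori=None, v=0.15): straight line of the TCP; ori=None keeps the orientation; v is the mean speed in m/s.
- set_joints(angles): joint-space move.
- set_gripper(opening, f_grip=None): finger opening in m; f_grip is the grip in N (None keeps the last); returns when the fingers have stopped.
- pause(seconds).
- inverse_kinematics(position, orientation): joint angles nearest the present ones, or None.
- get_state(): the state.
- get_image(name): name is "scene" or "side" or "wrist"; returns the picture (400x640x3 uint8, red, green, blue); there is no depth.
- get_calibration(name): a dict with "fx", "fy", "cx", "cy" (pixels), "rvec" (rotation vector, rad) and "tvec" (3), from world to camera coordinates, as OpenCV has them. Camera axes: x right, y down, z forward; pixel columns grow to the right and rows downward; lengths in m; the calibration is good to about 2 mm. A picture is of the moment at which its call begins: read the wrist's pose just before it. get_calibration takes no time and is no camera call; for the wrist camera it gives the pose at the moment of the call.
A pose or a line that the arm cannot do raises IKError and nothing moves.
- hand_in(): hands the job in, once; it reports no verdict.
Trained networks look in the newest picture that a camera, given by its name, has taken for a name from the list of things; names that differ only in an ending like _2 or _b are one class to them, and where a whole thing is asked for, a point or a joint stands for the part that bears it (a point fixed in the world has none). Each returns a list of dicts, best first, with "p" (0 to 1); they miss things now and then, are a little off and sometimes report something else, mostly with a low value. They report only what shows in the picture. A call takes as long as a camera call.
- silhouettes(name, camera): "pixels" (400x640 bool, what is visible of it) and "box" ([centre column, centre row, width, height] in pixels, round what is visible of it).
- pinpoint(name, camera): "at" ([row, column] in pixels: a listed point, or the origin of a listed thing).
The state is a dict: "time": time; "q": joint angles; "joint_vel": joint speeds; "joint_torque": joint torques, N m; "position": TCP position; "tool_rot": TCP orientation; "contact_force": force on the tool from outside, world axes, zero at the start; "moment": the same for the moment, N m; "gripper_width": finger opening in m.
Only numpy, scipy, OpenCV 4.12 (cv2) and the standard library are available. Lean on these libraries where they do the work, as an engineer would, in place of code of your own. Each camera call takes 0.05 s, during which the arm holds its last target.

TASK

Let the bench lift's board of soap bars down: throw the ball lever over to the release side without forcing the loaded pawl, take the weight on the crank handle until the pawl comes clear, and let the crank turn back slowly, without dropping or ramming the platform, until it rests on the stop collar of the mast. Then throw the ball lever back so that the pawl lies on the ratchet wheel again. Leave the loose soap bars, the stamp and the carton where they are.

Things in the scene. Friction and masses are not known exactly. Their poses are not given: they have to be found in the camera images.
- lift: bench lift, fixed: grey base plate 250 x 300 x 12 mm, mast 50 mm square, 500 mm tall, at x -40, y -85 mm; winch housing (212 mm high) with ratchet wheel and crank on its outer face. Origin on the table straight under the shaft, in the plane of that face; +y points out of the face (crank side), z up, x along the face. The shaft runs along y, 150 mm up. Yaw varies
- shaft (a point): point on the crank shaft's axis, 91 mm out from the housing: centre of the circle (80 mm radius) of handle. The hub's end (34 mm thick) stands out to 76 mm, so a tool hanging straight down strikes hub and arm when the handle is low; lean its back end 25 to 40 degrees out along the lift's +y
- handle (a point): middle of the wooden crank handle, a bar 25 mm thick, 58 mm long, parallel to the shaft, 80 mm from its axis, spinning freely on its pin. At the start on the lift's +x side, 0.32 rad above level. The crank arm (8 mm thick) passes 31 mm from this point on the housing side; the other end is free. Once the pawl is out the load pulls it along its circle with 7 to 12 N
- crank (a joint): crank angle, rad; 0 at the start, growing as the platform is wound up, falling as it goes down. Direction of letting down: from the lift's +x side down through the bottom and up on the -x side. One radian moves the platform 25 mm. Slowly means under 2 rad/s (handle under 0.16 m/s)
- platform: dark sleeve (70 x 70 x 80 mm) on the mast, with toothed rack, fork arms and the curing board (250 x 180 mm, on the side away from the crank) with six soap bars, 2.4 to 3.9 kg in all; slides vertically. Origin: x, y of lift, at the height of the sleeve's underside, 335 mm up at the start. Below it an aluminium stop collar is clamped on the mast, 45 to 83 mm lower; its height is not reported
- ball (a point): centre of the black ball (32 mm) on the throw-over lever (10 mm stem), 85 mm from the pawl pin, 26 mm out from the housing. At the start it leans 0.55 rad from upright towards the wheel (lift's -x) and keeps the pawl in; past upright to +x it falls to 0.55 rad on that side and hangs on the pawl. About 1 N tips it; forced on with over 20 N it tears the loaded pawl out and the platform drops
- pawl_pin (a point): pin on which pawl and ball lever turn, 90 mm from the shaft on the lift's +x side, at the height of the shaft; this point is in the plane of the ball. With the pawl fully out the thrown ball leans 0.83 rad from upright to +x
- lever (a joint): angle of the ball lever against the pawl, rad: 0 leaning to the wheel (pawl in), 1.1 thrown over (pawl pushed out by the lever's weight); it stays on whichever side it lies
- pawl (a joint): angle of the steel pawl, rad: 0 fully in a tooth, up to 0.17 riding on a tooth, 0.28 fully out. The teeth are undercut: the load pins it in. With the lever thrown it swings out by itself once the crank is wound up a little (0.05 to 0.12 rad) and stays out; with the lever thrown back it falls onto the wheel
- bar_a: loose cream soap bar 50 x 78 x 30 mm on the table, origin under its centre; leave it
- bar_b: second loose soap bar, the same; leave it
- stamp: wooden hand stamp, 55 mm square and 76 mm tall, origin under its centre; leave it
- carton: open cardboard carton 200 x 270 x 130 mm, origin under its centre; leave it

How it is judged:
By the outcome, as a careful person would: the job done as asked, in the order asked, and still so for the second after the job is handed in, with the robot touching nothing.
It also fails if it takes over 72 s, if anything falls off the work surface, if the arm or the gripper's body presses on something with over 40 N, if the wrist force passes 120 N, or if a joint passes its speed limit or range.

## Working session

There is one attempt and no reset: what is moved stays moved. The work goes in short steps, each a Python script; the robot and the scene stay as the last script left them, time stands still between calls to the robot, and variables do not carry over. Pictures are saved under pics/ and viewed, and the job is handed in when it is done.

```bash
ls; mkdir -p pics; python3 - <<'E'
from plant import *
import cv2
for n in ["scene","side","wrist"]:
    im=get_image(n); cv2.imwrite(f"pics/a_{n}.png",im[:,:,::-1])
    c=get_calibration(n); print(n,c)
    for k in ["handle","ball","shaft","pawl_pin","lift","platform"]:
        r=pinpoint(k,n); print(k,[(x["at"],round(x["p"],2)) for x in r[:2]])
s=get_state();print(s, tip_reach)
E
```

```text
pics
scene {'fx': 399.7686894089475, 'fy': 399.7686894089475, 'cx': 316.0817858922447, 'cy': 196.0033641082968, 'rvec': array([ 2.26475897,  1.25055365, -0.37822883]), 'tvec': array([-0.49312338, -0.18038651,  1.48133792])}
handle [([250.3, 277.3], 0.39)]
ball [([242.2, 248.3], 0.65)]
shaft [([234.3, 266.4], 0.87)]
pawl_pin []
lift []
platform []
side {'fx': 464.89918196389834, 'fy': 464.89918196389834, 'cx': 319.38611193650576, 'cy': 198.18535469520327, 'rvec': array([ 1.32810529, -2.34864479,  0.78837135]), 'tvec': array([0.47355079, 0.41561316, 1.18577379])}
handle [([165.2, 352.0], 0.46)]
ball [([152.3, 378.2], 0.57)]
shaft [([187.9, 359.6], 0.86)]
pawl_pin [([159.1, 366.4], 0.72)]
lift []
platform []
wrist {'fx': 282.64028408324464, 'fy': 282.64028408324464, 'cx': 319.88730172534326, 'cy': 196.1409590297827, 'rvec': array([-2.87709198e+00, -1.83418981e-04,  1.83191577e-04]), 'tvec': array([-0.62663343, -0.02970702,  0.39078769])}
handle [([141.2, 346.8], 0.9)]
ball [([244.8, 283.8], 0.9)]
shaft []
pawl_pin [([219.8, 342.6], 0.85)]
lift [([189.1, 267.5], 0.57)]
platform []
{'time': 1.05, 'q': array([-1.05569123e-01,  4.90880545e-01,  1.55890466e+00,  3.82971310e-05,
        1.09168511e+00, -1.05618264e-01]), 'joint_vel': array([ 2.96392065e-04,  3.56453616e-05,  1.86926090e-04, -5.60337379e-04,
       -5.58702251e-04,  1.10481683e-03]), 'joint_torque': array([-6.18339818e-04, -6.12478137e+01, -2.58433038e+01,  6.93074777e-02,
        4.45277605e-02, -1.10471700e-05]), 'position': array([6.25017386e-01, 4.88206050e-05, 2.33671429e-01]), 'tool_rot': array([7.07095647e-01, 7.07117912e-01, 5.16688345e-05, 3.68883930e-05]), 'contact_force': array([-0.51882018,  0.20628218,  0.44033527]), 'moment': array([-0.03995495, -0.02081098,  0.02631085]), 'gripper_width': 0.09521910873293428} 0.019
```

View pics/a_scene.png

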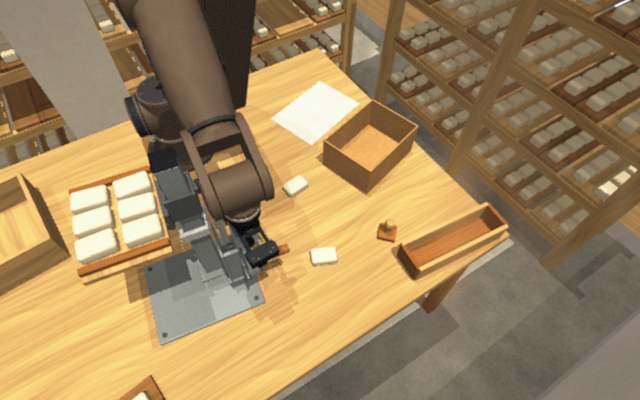

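View pics/a_side.png

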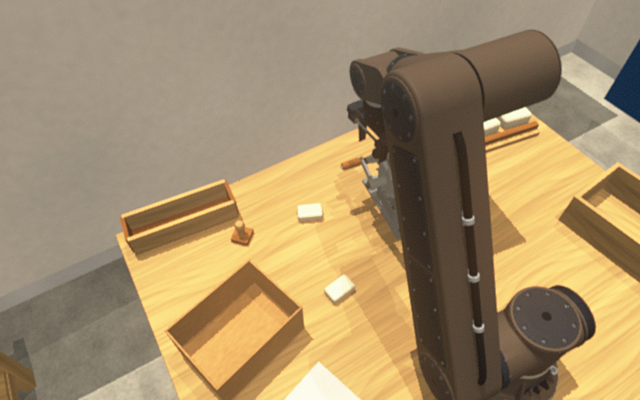

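View pics/a_wrist.png

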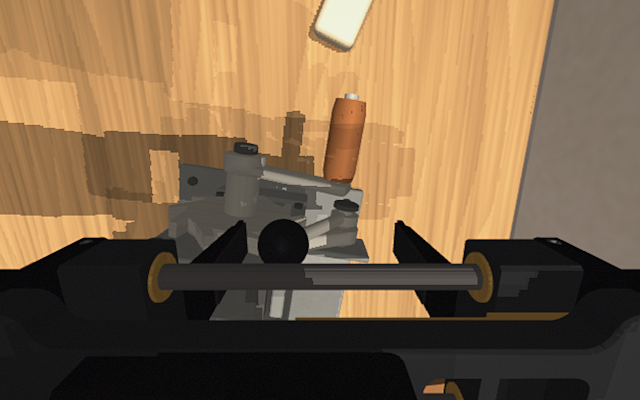

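```bash
cat > fit.py <<'E'
import numpy as np, cv2
from scipy.optimize import least_squares
S,C=np.sin,np.cos
M={"handle":(.08*C(.32),.091,.15+.08*S(.32)),"ball":(.09-.085*S(.55),.026,.15+.085*C(.55)),"shaft":(0,.091,.15),"pawl_pin":(.09,.026,.15),"lift":(0,0,0)}
def w(p,m):
    m=np.array(m,float);c,s=C(p[2]),S(p[2]); return np.array([p[0]+c*m[0]-s*m[1],p[1]+s*m[0]+c*m[1],m[2]])
def proj(c,P):
    K=np.array([[c["fx"],0,c["cx"]],[0,c["fy"],c["cy"]],[0,0,1]])
    return cv2.projectPoints(np.array(P).reshape(-1,3),c["rvec"],c["tvec"],K,None)[0].reshape(-1,2)[0]
def fit(obs,p0=(.58,.0,0),extra=None):
    def f(p):
        r=[]
        for c,k,(row,col),wt in obs:
            q=proj(c,w(p,M[k])); r+=[wt*(q[0]-col),wt*(q[1]-row)]
        return np.array(r)
    s=least_squares(f,p0,loss="soft_l1",f_scale=3); return s.x,f(s.x).reshape(-1,2)
E
python3 - <<'E'
from plant import *
from fit import *
cs={n:get_calibration(n) for n in["scene","side","wrist"]}
O=[("scene","ball",(242.2,248.3)),("scene","shaft",(234.3,266.4)),("scene","handle",(250.3,277.3)),("side","handle",(165.2,352)),("side","shaft",(187.9,359.6)),
("side","pawl_pin",(159.1,366.4)),("side","ball",(152.3,378.2)),("wrist","handle",(141.2,346.8)),("wrist","ball",(244.8,283.8)),("wrist","pawl_pin",(219.8,342.6)),("wrist","lift",(189.1,267.5))]
for sel in (O,[o for o in O if o[0]=="wrist" and o[1]!="lift"]):
    p,r=fit([(cs[a],b,c,1) for a,b,c in sel]); print(p)
    for o,e in zip(sel,r): print(o[:2],e.round(1))
E
```

```text
[ 0.55443292 -0.01981198 -0.17319836]
('scene', 'ball') [0.3 0.2]
('scene', 'shaft') [ 3.4 -1.1]
('scene', 'handle') [0.9 1.8]
('side', 'handle') [-1.2 -2.4]
('side', 'shaft') [ 1.2 -1.1]
('side', 'pawl_pin') [1.9 0.2]
('side', 'ball') [-1.6  0.6]
('wrist', 'handle') [-1.9  2.2]
('wrist', 'ball') [-0.5  0.2]
('wrist', 'pawl_pin') [ 1.1 -2.1]
('wrist', 'lift') [ 0.8 -0.5]
[ 0.55421989 -0.01833032 -0.19148038]
('wrist', 'handle') [-0.4  2.5]
('wrist', 'ball') [-0.4 -0.6]
('wrist', 'pawl_pin') [ 1.  -1.8]
```

```bash
cat > h.py <<'E'
from plant import *
from fit import *
import json
from scipy.spatial.transform import Rotation as R
P=np.array([.5544,-.0195,-.178])
import os
if os.path.exists("p.json"): P=np.array(json.load(open("p.json")))
def quat(L,roll=0):
    """tool y = lift x, tool z leaning back end L out along lift +y; roll about lift y"""
    s,c=S(L),C(L)
    B=np.array([[0,1,0],[c,0,-s],[-s,0,-c]],float)
    return (R.from_euler('z',P[2])*R.from_euler('y',roll)*R.from_matrix(B)).as_quat()
def W(*m): return w(P,m)
def tolift(v):
    v=np.array(v)-np.array([P[0],P[1],0]); return R.from_euler('z',-P[2]).apply(v)
def fl():
    return R.from_euler('z',-P[2]).apply(get_state()["contact_force"])
def shot(n,tag):
    im=get_image(n); cv2.imwrite(f"pics/{tag}.png",im[:,:,::-1]); return im
E
python3 - <<'E'
from h import *
s=get_state(); print(tolift(s["position"]))
servo_line(W(.0664,.028,.230),quat(0),v=.05)
print(fl(), tolift(get_state()["position"]))
for x in np.arange(.08,.1341,.009):
    servo_line(W(x,.028,.230),v=.04); print(round(x,3),fl().round(2))
pause(.5); print(fl().round(2))
c=get_calibration("wrist"); shot("wrist","b_wrist"); print(pinpoint("ball","wrist")); 
for a in(.55,.83): print(proj(c,W(.09+.085*S(a),.026,.15+.085*C(a))))
# IK check on the circle
for L in (.5,.6):
  for yy in(.091,.097):
    q=[inverse_kinematics(W(.08*C(a),yy,.15+.08*S(a)),quat(L)) for a in np.arange(.5,-3.3,-.3)]
    print(L,yy,[None if a is None else a.round(2) for a in q][::4])
print(get_state()["time"])
E
```

```text
[0.06604027 0.03174357 0.23367143]
[-0.28527846  0.80940841 -0.61015445] [0.06637724 0.02795621 0.22995951]
0.08 [-0.61 -0.53 -1.34]
0.089 [-0.    0.03 -0.59]
0.098 [-0.12  0.25  0.27]
0.107 [-0.41 -0.56  0.4 ]
0.116 [-0.31 -0.14 -0.93]
0.125 [-0.24 -0.14  0.55]
0.134 [ 1.02 -0.48  0.11]
[ 0.3  -0.8  -1.06]
[{'at': [244.8, 318.8], 'p': 0.75}]
[318.01592979 247.87747472]
[345.71944226 237.91736052]
0.5 0.091 [array([ 0.17,  0.65,  1.48, -0.5 ,  1.24,  0.56]), array([ 0.17,  0.74,  1.56, -0.54,  1.08,  0.66]), array([ 0.22,  0.7 ,  1.78, -0.57,  0.95,  0.8 ]), array([ 0.26,  0.54,  1.86, -0.53,  1.04,  0.78])]
0.5 0.097 [array([ 0.17,  0.65,  1.47, -0.5 ,  1.24,  0.57]), array([ 0.18,  0.75,  1.56, -0.53,  1.09,  0.67]), array([ 0.23,  0.7 ,  1.78, -0.57,  0.96,  0.81]), array([ 0.27,  0.54,  1.85, -0.52,  1.04,  0.78])]
0.6 0.091 [array([ 0.19,  0.68,  1.46, -0.58,  1.3 ,  0.62]), array([ 0.2 ,  0.77,  1.54, -0.61,  1.15,  0.73]), array([ 0.25,  0.73,  1.76, -0.64,  1.03,  0.87]), array([ 0.29,  0.57,  1.84, -0.6 ,  1.11,  0.84])]
0.6 0.097 [array([ 0.2 ,  0.68,  1.45, -0.57,  1.3 ,  0.62]), array([ 0.21,  0.78,  1.53, -0.61,  1.16,  0.73]), array([ 0.26,  0.73,  1.75, -0.63,  1.04,  0.87]), array([ 0.3 ,  0.58,  1.83, -0.59,  1.12,  0.85])]
4.7167
```

View pics/b_wrist.png

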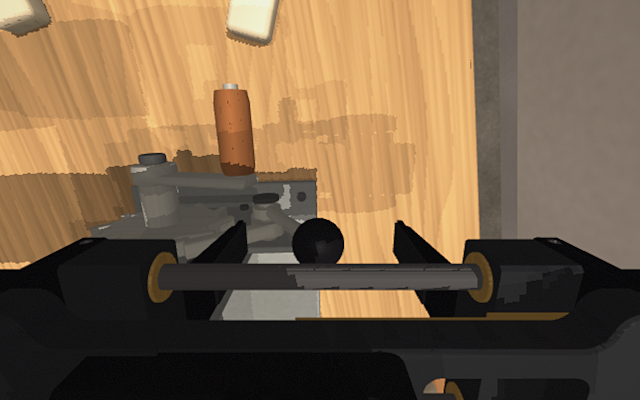

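```bash
python3 - <<'E'
from h import *
L=.6; a=.32; yh=.096
servo_line(W(.134,.03,.30),v=.2)
set_gripper(.06,20)
u=np.array([0,S(L),C(L)])
hp=np.array([.08*C(a),yh,.15+.08*S(a)])
reach(W(*(hp+.10*u)),quat(L))
M["ball"]=(.09+.085*S(.55),.026,.15+.085*C(.55))
O=[]
c=get_calibration("wrist"); shot("wrist","c_wrist")
for k in("handle","ball","pawl_pin","shaft","lift"):
    r=pinpoint(k,"wrist")
    if r and r[0]["p"]>.4:
        print(k,r[0],proj(c,W(*M[k]))); 
        if k!="lift": O.append((c,k,r[0]["at"],1))
print(fit(O,P)); print(get_state()["time"],fl())
E
```

```text
handle {'at': [205.5, 317.2], 'p': 0.92} [318.46265195 206.55551801]
ball {'at': [284.7, 377.2], 'p': 0.69} [376.29386315 283.43304124]
pawl_pin {'at': [224.2, 329.2], 'p': 0.98} [330.58815343 224.12376331]
shaft {'at': [187.4, 241.4], 'p': 0.82} [242.66042003 186.65037738]
lift {'at': [157.5, 271.9], 'p': 0.61} [271.23613119 155.55157576]
(array([ 0.55413916, -0.02023747, -0.166647  ]), array([[ 0.02767561,  0.99727849],
       [-1.21759501, -1.57707425],
       [ 1.03129586, -0.19814327],
       [ 0.26306119, -0.22881532]]))
6.925 [ 0.1339159   0.33909961 -0.68695689]
```

View pics/c_wrist.png

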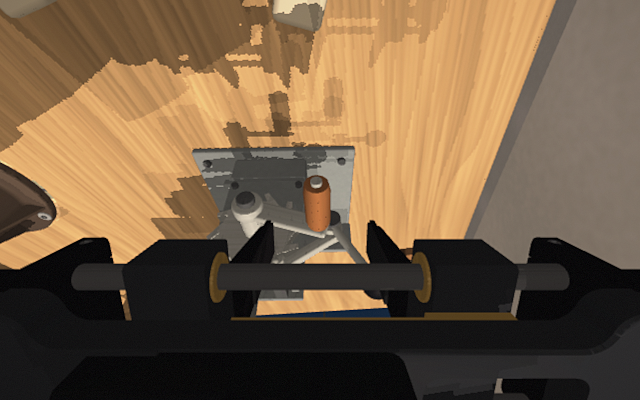

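```bash
echo "[0.5543,-0.0199,-0.173]">p.json; python3 - <<'E'
from h import *
L=.6; a=.32; yh=.096
hp=np.array([.08*C(a),yh,.15+.08*S(a)])
u=np.array([0,S(L),C(L)])
servo_line(W(*(hp+.03*u)),quat(L),v=.12); print(fl().round(2))
servo_line(W(*hp),v=.06); print(fl().round(2))
set_gripper(.02,35); s=get_state(); print(s["gripper_width"],fl().round(2),tolift(s["position"]),hp,s["time"])
shot("wrist","d_wrist")
E
```

```text
[ 0.23 -0.39 -0.18]
[ 0.38 -0.14  0.86]
0.024654697310820116 [-10.39   0.77   2.02] [0.07383929 0.09605669 0.17473571] [0.07593883 0.096      0.17516532] 8.9833
```

View pics/d_wrist.png

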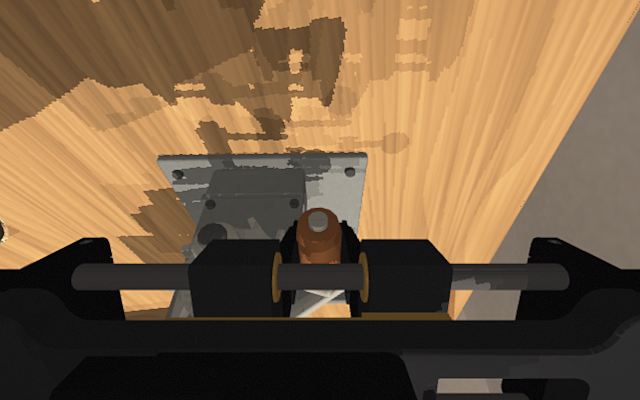

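```bash
cat >> h.py <<'E'
st=json.load(open("st.json")) if os.path.exists("st.json") else dict(cx=-.002,cz=0.,dr=0.,a=.32)
def step(a,v,yh=.096,pr=True):
    r=.08+st["dr"]
    servo_line(W(st["cx"]+r*C(a),yh,.15+st["cz"]+r*S(a)),v=v)
    st["a"]=a; s=get_state()
    f=R.from_euler('z',-P[2]).apply(s["contact_force"]); p=tolift(s["position"])
    e=np.array([C(a),0,S(a)]); t=np.array([-S(a),0,C(a)])
    fr,ft=f@e,f@t
    st["dr"]=float(np.clip(st["dr"]+.5*fr/5000,-.005,.005))
    aa=np.arctan2(p[2]-.15-st["cz"],p[0]-st["cx"])
    if pr: print(f"a {a:.3f} act {aa:.3f} r {np.hypot(p[2]-.15-st['cz'],p[0]-st['cx']):.4f} fr {fr:.1f} ft {ft:.1f} fy {f[1]:.1f} dr {st['dr']*1e3:.1f} w {s['gripper_width']*1e3:.1f} t {s['time']:.2f}")
    json.dump(st,open("st.json","w")); return fr,ft,aa
E
python3 - <<'E'
from h import *
for a in (.32,.35,.38,.41,.44,.47): step(a,.03)
pause(.3)
c=get_calibration("wrist"); shot("wrist","e_wrist"); print(pinpoint("ball","wrist"))
for l in(.55,.83): print(proj(c,W(.09+.085*S(l),.026,.15+.085*C(l))))
c=get_calibration("side"); shot("side","e_side"); print(pinpoint("ball","side"))
for l in(.55,.83): print(proj(c,W(.09+.085*S(l),.026,.15+.085*C(l))))
c=get_calibration("scene"); shot("scene","e_scene"); print(pinpoint("ball","scene"))
for l in(.55,.83): print(proj(c,W(.09+.085*S(l),.026,.15+.085*C(l))))
E
```

```text
a 0.320 act 0.320 r 0.0796 fr -4.5 ft 1.2 fy 0.8 dr -0.4 w 24.2 t 9.28
a 0.350 act 0.342 r 0.0796 fr -1.1 ft -8.8 fy 1.1 dr -0.6 w 24.1 t 9.53
a 0.380 act 0.375 r 0.0796 fr 1.2 ft -10.6 fy 0.8 dr -0.4 w 24.2 t 9.78
a 0.410 act 0.408 r 0.0797 fr -0.1 ft -10.3 fy -0.2 dr -0.4 w 24.5 t 10.03
a 0.440 act 0.439 r 0.0797 fr 0.8 ft -10.5 fy 0.1 dr -0.4 w 24.5 t 10.28
a 0.470 act 0.469 r 0.0798 fr -0.5 ft -11.1 fy 0.5 dr -0.4 w 24.4 t 10.53
[]
[412.03872537 347.84808828]
[432.86413447 324.73985824]
[]
[363.8488283  132.46137052]
[361.04595107 132.08825291]
[{'at': [281.0, 263.7], 'p': 0.59}]
[259.3598904  272.76030144]
[262.36967814 281.82816156]
```

View pics/e_wrist.png

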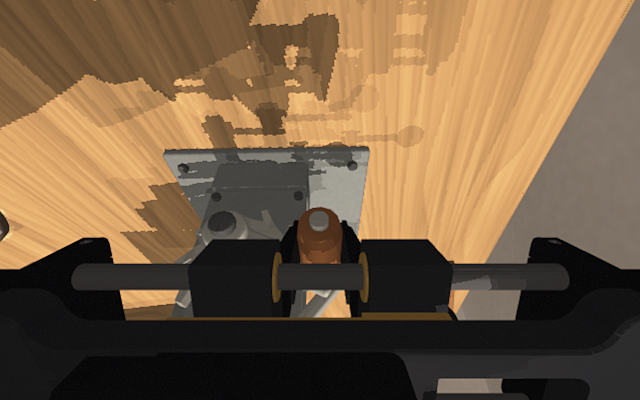

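View pics/e_side.png

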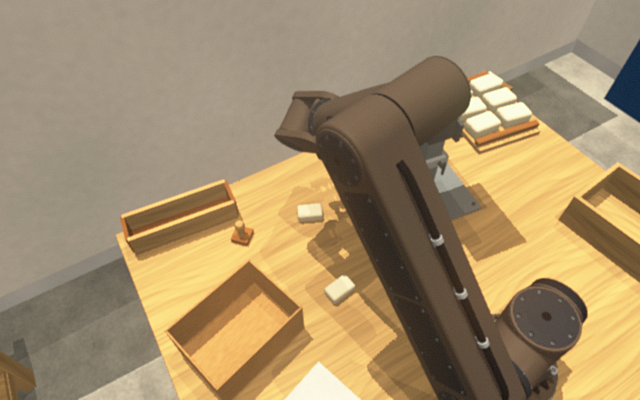

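View pics/e_scene.png

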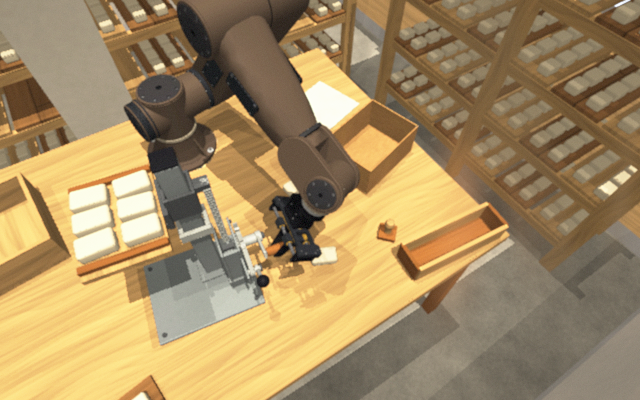

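```bash
python3 - <<'E'
from h import *
a=st["a"]; i=0
while a>-1.35:
    a-=.06; i+=1
    fr,ft,aa=step(a,.05,pr=i%3==0)
    if ft>-3.5 or ft<-20 or abs(fr)>25: print("STOP",fr,ft); break
E
```

```text
a 0.290 act 0.278 r 0.0795 fr -0.1 ft -11.8 fy 2.0 dr -0.2 w 24.0 t 11.88
a 0.110 act 0.105 r 0.0792 fr -0.9 ft -11.0 fy 3.7 dr -0.7 w 24.4 t 12.63
a -0.070 act -0.073 r 0.0790 fr -0.1 ft -11.0 fy 4.4 dr -1.1 w 24.3 t 13.38
a -0.250 act -0.257 r 0.0787 fr 0.7 ft -11.1 fy 4.8 dr -0.9 w 24.4 t 14.13
a -0.430 act -0.438 r 0.0786 fr -0.0 ft -11.2 fy 4.9 dr -1.0 w 24.5 t 14.88
a -0.610 act -0.620 r 0.0784 fr -0.5 ft -11.2 fy 3.8 dr -1.0 w 24.5 t 15.63
a -0.790 act -0.802 r 0.0783 fr -0.1 ft -11.1 fy 2.4 dr -0.9 w 24.7 t 16.38
a -0.970 act -0.984 r 0.0783 fr -0.1 ft -11.3 fy 2.5 dr -0.8 w 24.4 t 17.13
a -1.150 act -1.165 r 0.0783 fr 1.2 ft -11.0 fy 0.5 dr -0.7 w 24.7 t 17.88
a -1.330 act -1.346 r 0.0784 fr 1.7 ft -10.4 fy -0.4 dr -0.5 w 23.9 t 18.63
```

```bash
python3 - <<'E'
from h import *
a=st["a"]; i=0
while a>-3.2:
    a-=.03; i+=1
    fr,ft,aa=step(a,.04,pr=i%5==0)
    if ft>-5 or ft<-20 or abs(fr)>25: print("STOP",a,aa,fr,ft); break
pause(.2)
step(st["a"],.04)
E
```

```text
a -1.540 act -1.556 r 0.0786 fr 0.8 ft -10.6 fy -1.7 dr -0.2 w 24.5 t 20.13
a -1.690 act -1.708 r 0.0787 fr 1.2 ft -10.3 fy -3.8 dr -0.1 w 24.3 t 21.38
a -1.840 act -1.859 r 0.0789 fr 0.9 ft -10.4 fy -5.4 dr 0.1 w 24.5 t 22.63
a -1.990 act -2.011 r 0.0791 fr -0.4 ft -10.4 fy -6.8 dr 0.2 w 24.6 t 23.88
a -2.140 act -2.155 r 0.0793 fr 2.2 ft -5.2 fy -9.0 dr 0.6 w 24.2 t 25.13
STOP -2.1700000000000004 -2.1634755066809768 5.744954061948823 8.59652948822457
a -2.170 act -2.163 r 0.0792 fr 2.5 ft 9.4 fy -13.8 dr 1.4 w 24.5 t 25.83
```

```bash
python3 - <<'E'
from h import *
im=shot("scene","f_scene"); 
c=get_calibration("scene")
print([ (r["at"],r["p"]) for r in pinpoint("platform","scene")], [(r["at"],r["p"]) for r in pinpoint("ball","scene")])
for z in (.335,.273,.252): print(z,proj(c,W(0,0,z)), proj(c,W(-.04,-.085,z)))
cv2.imwrite("pics/f_crop.png",cv2.resize(im[130:350,60:380],None,fx=2.5,fy=2.5,interpolation=cv2.INTER_CUBIC)[:,:,::-1])
shot("wrist","f_wrist"); print(get_state()["time"])
E
```

```text
[] [([279.7, 265.5], 0.59)]
0.335 [225.80751089 207.5262829 ] [186.01642565 205.72801164]
0.273 [230.31263246 221.10704001] [192.57057369 219.37356309]
0.252 [231.73449513 225.39326653] [194.63943946 223.68088329]
26.0333
```

View pics/f_crop.png

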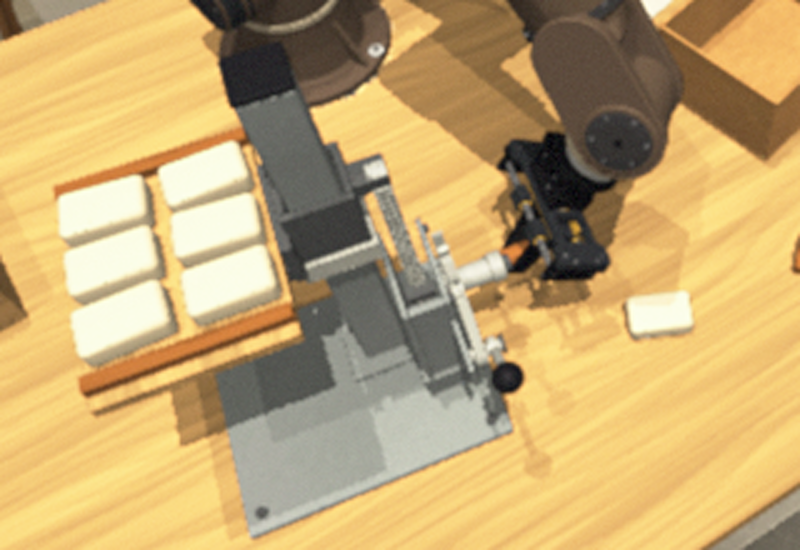

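View pics/f_wrist.png

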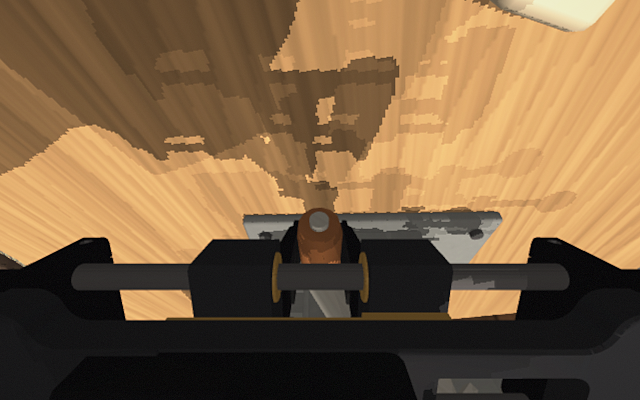

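```bash
python3 - <<'E'
from h import *
step(-2.158,.03,yh=.0935)
f=fl(); print(f.round(1))
set_gripper(.055,35); print(fl().round(2))
p=tolift(get_state()["position"]); u=np.array([0,S(.6),C(.6)])
servo_line(W(*(p+.10*u)),v=.12); print(fl().round(2))
q=p+.10*u
servo_line(W(q[0]+.05,.20,.33),v=.25)
set_gripper(.075)
reach(W(.153,.03+.10*S(.3),.22+.10*C(.3)),quat(.3))
print(fl().round(2),get_state()["time"])
c=get_calibration("wrist"); shot("wrist","g_wrist"); 
for k in("ball","handle"): print(k,[(r["at"],r["p"]) for r in pinpoint(k,"wrist")])
print(proj(c,W(.09+.085*S(.83),.026,.15+.085*C(.83))), proj(c,W(-.002+.08*C(-2.163),.091,.15+.08*S(-2.163))))
E
```

```text
a -2.158 act -2.157 r 0.0794 fr -1.4 ft -3.8 fy 4.9 dr 1.2 w 24.6 t 26.28
[-2.3  4.9  3.3]
[-1.   -0.31  1.11]
[ 0.48 -0.04  0.97]
[-0.29  0.74  0.3 ] 30.2917
ball [([198.4, 321.3], 0.84)]
handle [([145.6, 228.2], 0.73), ([102.0, 157.4], 0.55)]
[318.73759618 199.11733646] [155.73416427  99.11055478]
```

View pics/g_wrist.png

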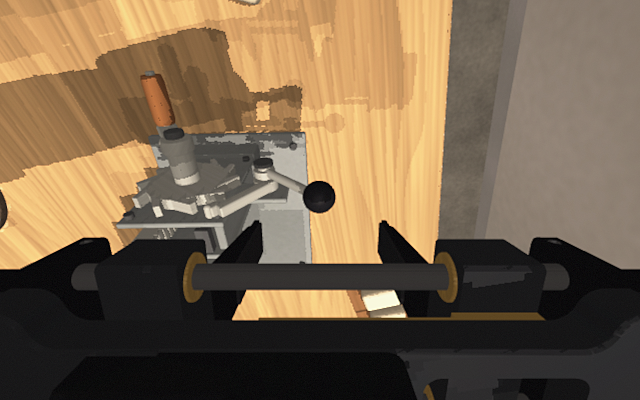

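```bash
python3 - <<'E'
from h import *
servo_line(W(.153,.03,.22),v=.12); print(fl().round(2))
N=12
for x,z in zip(np.linspace(.153,.047,N)[1:],np.linspace(.22,.235,N)[1:]):
    servo_line(W(x,.03,z),v=.05); f=fl(); print(round(x,3),f.round(1))
    if abs(f[0])>10: print("STOP");break
pause(.4); print(fl().round(2))
c=get_calibration("wrist"); shot("wrist","h_wrist"); print([(r["at"],r["p"]) for r in pinpoint("ball","wrist")])
for l in(-.55,-.38): print(proj(c,W(.09+.085*S(l),.026,.15+.085*C(l))))
print(get_state()["time"])
E
```

```text
[ 0.36  0.33 -0.86]
0.143 [-0.5  1.2  0. ]
0.134 [-0.6 -0.1  0. ]
0.124 [8.9 0.7 6.8]
0.114 [21.3  2.1 18.3]
STOP
[21.31  3.96 19.62]
[([232.3, 352.3], 0.81)]
[195.25875414 247.53629049]
[213.25494076 254.75101797]
33.2917
```

View pics/h_wrist.png

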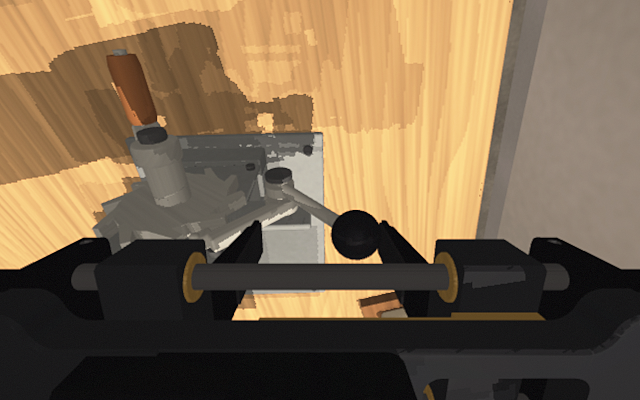

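```bash
python3 - <<'E'
from h import *
servo_line(W(.14,.03,.222),v=.05); print(fl().round(2))
servo_line(W(.153,.03,.22),v=.08); print(fl().round(2))
pause(.2)
c=get_calibration("wrist"); print([(r["at"],r["p"]) for r in pinpoint("ball","wrist")])
for l in(.55,.69,.83): print(proj(c,W(.09+.085*S(l),.026,.15+.085*C(l))))
for l in np.arange(.86,.3,-.07):
    servo_line(W(.09+.085*S(l)+.016-.0375,.03,.15+.085*C(l)+.013),v=.04); f=fl(); print(round(l,2),f.round(1))
    if np.hypot(f[0],f[2])>9: print("STOP");break
shot("wrist","i_wrist"); print(get_state()["time"])
E
```

```text
[-0.46 -0.66 -0.73]
[-0.8   0.28  0.6 ]
[([232.3, 352.3], 0.81)]
[285.92734808 258.07142537]
[303.04372706 249.87159799]
[317.36038262 240.84352053]
0.86 [ 0.3  1.1 -0.4]
0.79 [ 1.2 -0.1 -1. ]
0.72 [4.9 0.9 2.9]
0.65 [6.6 1.1 5. ]
0.58 [8.8 2.  8.1]
STOP
36.425
```

View pics/i_wrist.png

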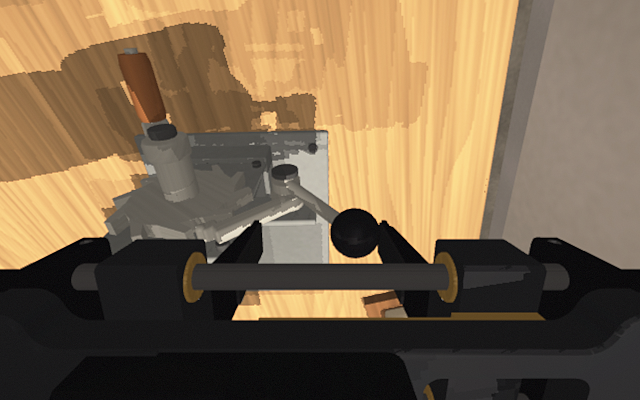

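```bash
python3 - <<'E'
from h import *
c=get_calibration("wrist"); get_image("wrist"); r=pinpoint("ball","wrist"); print(r[0])
for l in(.4,.55,.69,.83): print(l,proj(c,W(.09+.085*S(l),.026,.15+.085*C(l))))
print(tolift(get_state()["position"]),fl().round(1))
E
```

```text
{'at': [233.3, 356.4], 'p': 0.96}
0.4 [327.19477421 246.68762761]
0.55 [344.82732521 240.31855442]
0.69 [358.76585799 233.22832668]
0.83 [369.97961987 225.39825674]
[0.11698969 0.03017048 0.23575959] [7.9 1.7 8.6]
```

```bash
python3 - <<'E'
from h import *
servo_line(W(.14,.03,.222),v=.08)
th=.4
def pose(l):
    b=np.array([.09+.085*S(l),.15+.085*C(l)]); n=np.array([C(th),-S(th)]); k=np.array([S(th),C(th)])
    t=b+(.016-.0375)*n+.004*k
    return W(t[0],.03,t[1])
servo_line(W(.15,.03,.222),v=.08); print(fl().round(2))
servo_line(pose(1.0),quat(.3,th),v=.05); print(fl().round(2),get_state()["gripper_width"])
for l in np.arange(.92,-.33,-.08):
    servo_line(pose(l),v=.05); f=fl(); print(round(l,2),f.round(1))
    if np.hypot(f[0],f[2])>8: print("STOP");break
pause(.3); print(fl().round(1))
c=get_calibration("wrist"); shot("wrist","j_wrist"); r=pinpoint("ball","wrist"); print(r[:1])
for l in(.83,.6,.4,0,-.38,-.55): print(l,proj(c,W(.09+.085*S(l),.026,.15+.085*C(l))))
print(get_state()["time"])
E
```

```text
[-0.34  0.75 -0.42]
[-0.22 -0.47  0.25] 0.07481166107034197
0.92 [-0.7  0.3 -0.5]
0.84 [ 0.2 -0.  -0.2]
0.76 [ 1.6 -0.5 -0.4]
0.68 [ 1.3 -0.4  0.5]
0.6 [ 0.3  0.8 -0.6]
0.52 [0.5 0.5 0.1]
0.44 [-0.1 -0.5 -0.8]
0.36 [-0.7 -0.1 -1.4]
0.28 [ 0.6 -0.  -0.4]
0.2 [0.3 0.4 0. ]
0.12 [ 0.5 -0.1  0.4]
0.04 [ 0.4  0.5 -0.3]
-0.04 [-0.3 -0.4 -0.2]
-0.12 [-0.3 -0.6 -0.8]
-0.2 [-0.1  0.4  0. ]
-0.28 [-0.2  0.2 -0.7]
[ 0.4  0.7 -0.2]
[{'at': [232.8, 325.4], 'p': 0.84}]
0.83 [509.92517578 263.28946691]
0.6 [482.68657336 271.30283581]
0.4 [453.47487093 273.64478774]
0 [390.69980773 264.62253243]
-0.38 [341.84214646 243.43034606]
-0.55 [326.4800027  232.11031767]
42.7833
```

View pics/j_wrist.png

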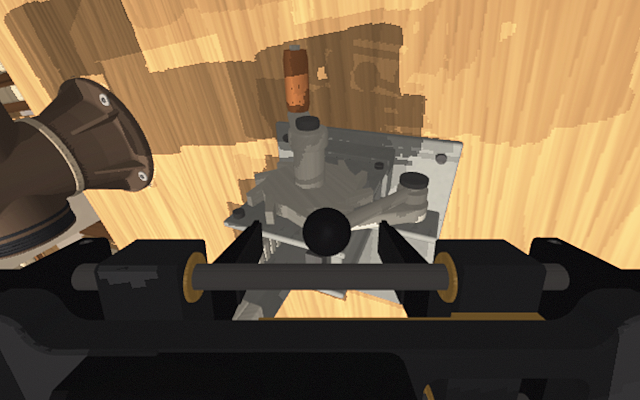

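```bash
python3 - <<'E'
from h import *
p=get_state()["position"]; z=R.from_quat(get_state()["tool_rot"]).as_matrix()[:,2]
servo_line(p-.10*z,v=.12); print(fl().round(2))
p=get_state()["position"]; servo_line(p+np.array([.05,.10,.05]),v=.2)
pause(.3)
c=get_calibration("wrist"); shot("wrist","k_wrist"); 
for k in("ball","handle"): print(k,[(r["at"],r["p"]) for r in pinpoint(k,"wrist")][:2])
print(proj(c,W(.09-.085*S(.55),.026,.15+.085*C(.55))),proj(c,W(-.002+.08*C(-2.163),.091,.15+.08*S(-2.163))))
im=shot("scene","k_scene")
cv2.imwrite("pics/k_crop.png",cv2.resize(im[100:350,60:460],None,fx=2,fy=2,interpolation=cv2.INTER_CUBIC)[:,:,::-1])
print(get_state()["time"])
E
```

```text
[ 0.19 -0.67  0.16]
ball [([235.5, 317.4], 0.58)]
handle [([149.2, 299.9], 0.94), ([213.9, 360.1], 0.48)]
[315.90474327 237.19278266] [298.96874485 146.59111343]
45.025
```

View pics/k_crop.png

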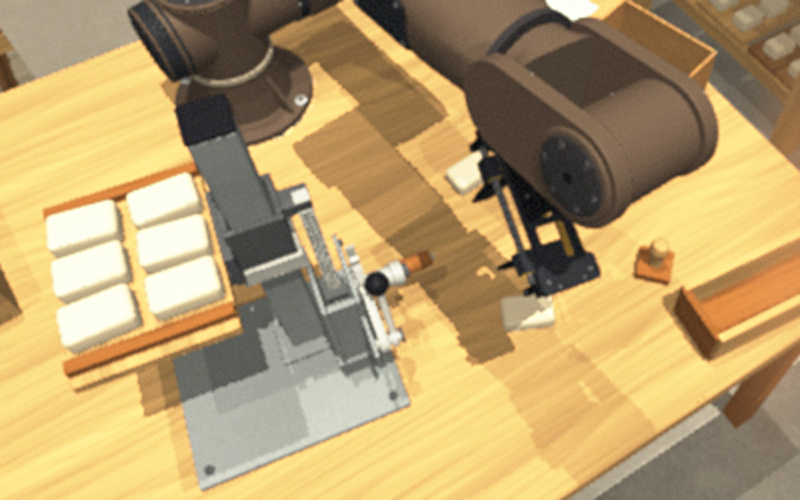

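View pics/k_wrist.png

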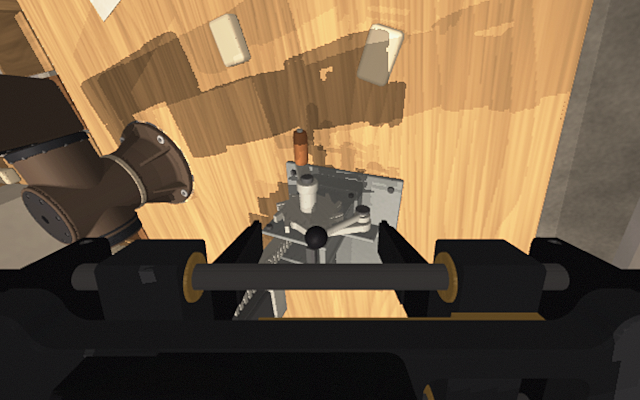

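```bash
python3 -c "
from plant import *
print(hand_in())"
```

```text
the job is handed in; nothing more can be done
None
```

The board is down on the stop collar, the ball lever is back on the wheel side with the pawl in, and the job is handed in, about 45 s on the robot's clock.

- **Release:** I threw the ball lever over with about 1 N. I then took the weight on the crank and wound up 0.15 rad. The ball swung to about 0.83 rad from upright, which means the pawl was fully out, and the hand carried a steady 10 to 11 N.
- **Lowering:** I let the crank back about 2.5 rad (roughly 62 mm of platform travel) at a mean of no more than 0.6 rad/s. I stopped when the load came off the hand and turned to about 9 N of resistance, then eased off and let go of the handle. The scene picture shows the sleeve sitting on the aluminium collar.
- **Throwing the lever back:** The first two tries jammed by friction between the pad and the ball. The worst was about 21 N sideways and 20 N upward, pointing almost straight along the lever's stem. I stopped both times, backed off and tilted the tool. The third try went over with under 2 N.

**Last checks:**
- The ball was within 2 pixels of its pawl-in position.
- The handle was within 3 pixels of where I let go of it, so the platform had not moved.
- The gripper was clear and the wrist force was near zero.
- The loose soap bars and the stamp looked untouched, and I never went near the carton.
- The network never reported the platform itself, so its height rests on the crank angle, the force change and the picture.

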